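# Lock the lifting handle into the steamer insert

## Task

Take the T-shaped lifting handle out of the wooden stand, line its foot up with the slot in the middle of the steamer insert so that it drops in until the collar rests on the boss, then give it a quarter turn so that it is locked crosswise to the slot, and let go. Leave the round-knobbed stamp and the salt shaker alone, and keep the insert where it stands.

Things in the scene. Friction and masses are not known exactly. Their poses are not given: they have to be found in the camera images.
- lifter: Loose lifting handle (sizes in mm), upright in a well of the wooden stand. Origin: centre of foot's underside, z up, x along T-bar and foot. Upwards: steel foot 32 (x) x 8 x 8 high; shank d 8; round collar d 52, z 20-26; shank d 10; maple T-bar 60 (x) x 14 (y), z 50-68, grip it across y. 0.16 kg. In the stand the collar rests on its top.
- steamer: Loose round steel pan (mm), small holes, d 216, 30 high, 0.7 kg. Origin: centre of underside, z up. Mid hollow square boss 64 x 64, top z 40; slot through its 6 thick top: 44 (x) x 18 (y), centred. Cavity below 54 x 54 x 30 high: the foot turns there either way, no stop. Home: collar on boss, handle origin at z 20 here (turns freely up to 25); locked: handle x along this y.
- stamp: Bun stamp, the wrong tool (mm): same collar and height as the handle but a round maple knob d 38 on top and a thick round plug below. Origin: centre of plug's underside, z up. It and the handle stand 110 apart in the two wells of a fixed wooden stand 80 x 200 x 40 high, either way round; their origins there are 20 above the table.
- shaker: Salt shaker, clear body and steel twist cap, 44 mm in diameter, 82 mm high, standing loose on the table. Origin: centre of its underside, z up.
There are look-alikes about, which are no part of the job. What is shaped like the lifter but green is not meant. Several things have the shape of the steamer; the one meant has the colours described above.

How it is judged:
On the way:
1. the handle's foot has dropped through the slot, lined up with it (z of lifter in the frame of steamer below 0.026 m and horizontal distance between lifter and steamer below 0.02 m and angle between lifter's own z axis and vertical below 0.2 rad), for 0.1 s.
At the end, for the whole second after the job is handed in: The handle stands upright (8 degrees) in the slot, collar on the boss (origin under 26 mm above the insert's underside, within 20 mm of its centre), turned crosswise to the slot (within 25 degrees), released and at rest; the insert is flat (5 degrees) and at rest (z of lifter in the frame of steamer below 0.026 m and horizontal distance between lifter and steamer below 0.02 m and angle between the x axis of lifter and the x axis of steamer, either way round above 1.13 rad and angle between lifter's own z axis and vertical below 0.15 rad and angle between steamer's own z axis and vertical below 0.1 rad and linear speed of each of lifter, steamer below 0.03 m/s); the robot touches nothing.
It fails at once if the bun stamp is moved (30 mm) (distance of stamp from where it was at the start of the episode above 0.03 m).
It fails at once if the salt shaker is shifted (40 mm) or tipped (distance of shaker from where it was at the start of the episode above 0.04 m or angle between shaker's own z axis and vertical above 0.5 rad).
It fails at once if the insert is shoved or lifted away from its place (50 mm) (distance of steamer from where it was at the start of the episode above 0.05 m).
It also fails if it takes over 42 s, if anything falls off the work surface, if the arm or the gripper's body presses on something with over 40 N, if the wrist force passes 120 N, or if a joint passes its speed limit or range.

## Robot

A 6-joint arm with a two-finger parallel gripper is mounted at the origin on the work surface. World frame = base frame: x ahead of the robot, y to its left, z up, the work surface at z = 0. Lengths are in m, angles in rad, forces in N, time in s.
With the tool pointing down it reaches from about 0.375 to 0.9 m from the base axis. Payload 3.1 kg.
Tool frame: the origin (TCP) lies midway between the tips of the shut fingers; the grasp point (between the pads) lies 19 mm behind it; y points along the fingers, x is the direction in which the jaws open and shut, and the axes are right-handed (so a half turn about y gives the same grasp; the last joint's range is limited). The gripper opens to 87 mm and grips with 3 to 60 N. Pads are 19 mm wide; open, the fingers measure 117 mm over their backs; the gripper's body (75 mm by 190 mm) begins 51 mm behind the grasp point.
Start: joints at [-1.409, 0.527, 1.433, -0, 1.181, -0.178], TCP at [0.208, -0.589, 0.223] pointing down, gripper open.
Joint ranges: [-3.08, 3.08], [-0.75, 2.2], [0.22, 2.44], [-1.43, 4.57], [0, 2.65], [-2.85, 2.85]. Speed limits (rad/s): [2.79, 2.79, 3.14, 3.14, 3.14, 3.14].

## Interface

Orientations are given as a unit quaternion [x, y, z, w].
In Python, from rig import * gives the robot as it stands.
- The arm moves only by the tool jog_arm, never from a script. Its argument "series" is a list of rows, each a list of 7 numbers: the shift along the tool's x, y, z in mm, then the turn, a rotation vector about the tool's x, y, z in rad, then the gripper's target within -1 to 1 (shut at 1, half-way at 0, fully open at -1). A call has 1 to 20 rows; each row is the pose to reach, as a shift and turn from the pose commanded when the call began, along the tool's axes at that moment; what a row does not reach only later rows make up. A row lasts 1/8 s, in which the tool goes at most 62.5 mm and 10.7 degrees, less where a joint would pass 70% of its speed; a pose out of reach is approached as far as the arm can. A call with a gripper value outside its range is refused whole. The fingers move at their own pace and stop on an object; "grip_force" is the grip in N (left out, the last holds). Time passes only in rows, so rows that repeat a pose let the fingers close. It gives the time, the measured TCP pose, the force and the opening at its end, in the units of the state.
- get_obs(): the state, without advancing time (a new reading comes with each control period).
- camera(name): name is "scene" or "side" or "wrist"; returns a dict with "img" (480x640x3 uint8, red, green, blue), "depth" (480x640 float32, m along the optical axis (not along the pixel's ray), 0 where there is no reading), "camera_matrix" (3x3 intrinsics, pixels), "rvec" (rotation vector, rad) and "tvec" (3), from world to camera coordinates, as OpenCV has them. Camera axes: x right, y down, z forward; pixel columns grow to the right and rows downward; lengths in m; the calibration is good to about 2 mm. A picture is of the moment at which its call begins.
- hand_in(): hands the job in, once; it reports no verdict.
The state is a dict: "time": time; "q": joint angles; "joint_velocities": joint speeds; "joint_torque": joint torques, N m; "position": TCP position; "tool_rot": TCP orientation; "ft_force": force on the tool from outside, world axes, zero at the start; "moment": the same for the moment, N m; "grip_width": finger opening in m.
Only numpy, scipy, OpenCV 4.12 (cv2) and the standard library are available. Lean on these libraries where they do the work, as an engineer would, in place of code of your own. Each camera call takes 0.05 s, during which the arm holds its last target.

## Working session

There is one attempt and no reset: what is moved stays moved. The work goes in short steps, Python scripts to look and compute and a tool call to move; the robot and the scene stay as the last step left them, time stands still between calls to the robot, and variables do not carry over. Pictures are saved under pics/ and viewed, and the job is handed in when it is done.

Besides the shell and the picture viewer there is one more tool, called after "Call:" by a JSON object that holds its "op" and its "data", one argument or row to a line. jog_arm: Moves the arm, as the interface text tells. Its arguments: {"type":"object","properties":{"series":{"type":"array","items":{"type":"array","items":{"type":"number"}}},"grip_force":{"type":"number"}},"required":["series"]}

```bash
ls; mkdir -p pics; python3 - <<'E'
from rig import *
import cv2,numpy as np
o=get_obs();print(o)
for n in ["scene","side","wrist"]:
    c=camera(n);cv2.imwrite(f"pics/{n}0.png",c["img"][:,:,::-1]);np.savez(f"{n}0.npz",**c)
    R=cv2.Rodrigues(np.array(c["rvec"],float))[0];print(n,-R.T@np.array(c["tvec"]).ravel(),R[2])
E
```

```text
pics
{'time': 0.0, 'q': array([-1.40953028e+00,  5.28458891e-01,  1.43388957e+00,  2.09424596e-06,
        1.18139094e+00, -1.78467470e-01]), 'joint_velocities': array([ 6.01383095e-04,  1.02839007e-03,  7.42767872e-04,  5.79096090e-05,
       -1.15323389e-03,  8.03530979e-04]), 'joint_torque': array([ 1.05116083e-03, -4.40034592e+01, -1.76592243e+01,  6.33698283e-02,
        5.82089857e-02, -1.53938836e-04]), 'position': array([ 0.20820168, -0.58853353,  0.22158015]), 'tool_rot': array([-0.57678691,  0.40880969, -0.40774657,  0.57787043]), 'ft_force': array([-1.37247826,  0.26650343,  0.25225564]), 'moment': array([ 0.01497019, -0.04134572, -0.03235329]), 'grip_width': 0.08689548976220157}
scene [ 1.0080963  -0.52609298  0.81734749] [-0.48083731  0.43621213 -0.76060138]
side [0.44943762 0.55620819 0.70783121] [ 0.06409118 -0.68410502 -0.72656221]
wrist [ 0.27086599 -0.56540183  0.38406772] [-0.22727119 -0.07829622 -0.97067889]
```

View pics/scene0.png

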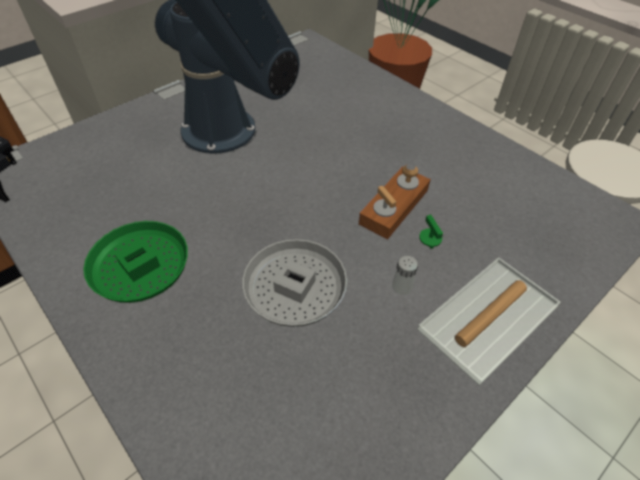

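View pics/side0.png

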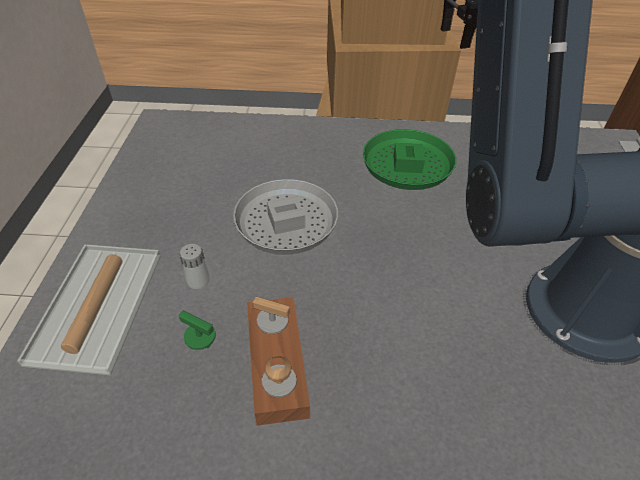

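View pics/wrist0.png

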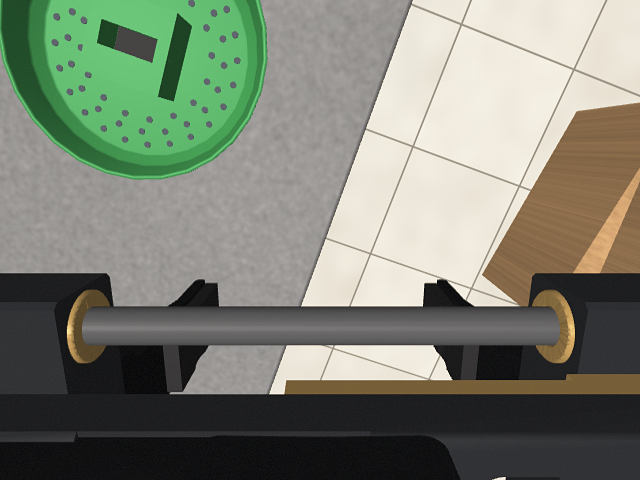

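Candidates:
- **Handle:** maple T-bar at side (270,307) / scene (386,197). Rejected are the green T at side (197,325) / scene (431,230) and the round-knob stamp at side (278,368) / scene (409,178).
- **Pan:** steel at side (287,216) / scene (295,282). Rejected is the green pan at side (409,158) / scene (136,260).

I'll check the choice in a crop and measure.

```bash
cat > h.py <<'E'
import numpy as np,cv2
from scipy.spatial.transform import Rotation as Rn
def cam(c):
    R=cv2.Rodrigues(np.array(c["rvec"],float))[0];t=np.array(c["tvec"],float).ravel();return np.array(c["camera_matrix"]),R,t
def onplane(c,uv,z):
    K,R,t=cam(c);uv=np.atleast_2d(np.array(uv,float))
    d=np.c_[uv,np.ones(len(uv))]@np.linalg.inv(K).T@R;o=-R.T@t
    return o+d*((z-o[2])/d[:,2])[:,None]
def cloud(c):
    K,R,t=cam(c);D=np.array(c["depth"],float);v,u=np.mgrid[:480,:640]
    p=np.stack([(u-K[0,2])/K[0,0]*D,(v-K[1,2])/K[1,1]*D,D],-1)
    P=(p-t)@R;P[D<=0]=np.nan;return P
E
python3 - <<'E'
from h import *
s=np.load("side0.npz");a=s["img"][:,:,::-1]
cr=a[170:420,160:350];cv2.imwrite("pics/crop1.png",cv2.resize(cr,None,fx=2.4,fy=2.4,interpolation=cv2.INTER_CUBIC))
print(Rn.from_quat([-0.57678691,0.40880969,-0.40774657,0.57787043]).as_matrix().round(3))
for n in ["side0","scene0"]:
    s=np.load(n+".npz");P=cloud(s);img=s["img"];hsv=cv2.cvtColor(img,cv2.COLOR_RGB2HSV)
    h,sat,v=[hsv[...,i].astype(int) for i in range(3)];z=P[...,2]
    on=(P[...,0]>.2)&(P[...,0]<1)&(abs(P[...,1])<.6)
    # T-bar top: maple, z 80-92
    m=((h<25)&(sat>60)&on&(z>.070)&(z<.1)).astype(np.uint8)
    k,L,st,ce=cv2.connectedComponentsWithStats(m)
    for i in range(1,k):
        if st[i,4]<20:continue
        q=P[L==i];top=q[q[:,2]>np.percentile(q[:,2],98)-.006]
        r=cv2.minAreaRect((top[:,:2]*1000).astype(np.float32))
        print(n,"maple",ce[i].round(),st[i,4],"zmax",np.percentile(q[:,2],98).round(4),"rect",r)
    # grey boss top
    for lo,hi,nm in ((.034,.046,'~40'),(.015,.034,'~30')):
        m=((sat<45)&on&(z>lo)&(z<hi)).astype(np.uint8)
        k,L,st,ce=cv2.connectedComponentsWithStats(m)
        for i in range(1,k):
            if st[i,4]<100:continue
            q=P[L==i];r=cv2.minAreaRect((q[:,:2]*1000).astype(np.float32));print(n,nm,ce[i].round(),st[i,4],np.median(q[:,2]).round(4),r)
    m=((sat<70)&on&(z>.06)&(z<.1)).astype(np.uint8)
    k,L,st,ce=cv2.connectedComponentsWithStats(m)
    for i in range(1,k):
        if st[i,4]>60: print(n,"shaker?",ce[i].round(),st[i,4],np.nanmedian(P[L==i],0).round(3))
E
```

```text
[[ 0.333 -0.     0.943]
 [-0.943  0.002  0.333]
 [-0.002 -1.     0.   ]]
side0 maple [271. 307.] 439 zmax 0.0885 rect ((545.6343383789062, 97.55853271484375), (15.31517505645752, 59.17401123046875), 75.19246673583984)
side0 maple [278. 370.] 373 zmax 0.0891 rect ((521.8438720703125, 204.5175323486328), (32.494483947753906, 33.13434600830078), 70.95603942871094)
side0 ~40 [286. 209.] 627 0.0385 ((556.1553344726562, -180.23448181152344), (64.80245971679688, 69.76370239257812), 21.990917205810547)
side0 ~40 [196. 272.] 105 0.04 ((698.012939453125, -0.07179641723632812), (39.6734733581543, 19.560840606689453), 28.81430435180664)
side0 ~40 [271. 323.] 406 0.0445 ((547.1881103515625, 104.50222778320312), (37.74400329589844, 50.66307830810547), 78.79733276367188)
side0 ~40 [279. 386.] 450 0.0446 ((520.6506958007812, 209.9224090576172), (49.86094665527344, 40.81260299682617), 14.424635887145996)
side0 ~30 [285. 209.] 1355 0.0242 ((555.8353881835938, -181.48272705078125), (212.60357666015625, 216.49758911132812), 11.213794708251953)
side0 ~30 [287. 222.] 250 0.0242 ((563.9823608398438, -159.8
[... 983 characters left out ...]
((558.3577270507812, -181.13262939453125), (65.34980773925781, 67.79882049560547), 22.07656478881836)
scene0 ~30 [293. 272.] 1313 0.025 ((557.6614990234375, -180.29946899414062), (213.12686157226562, 216.21424865722656), 37.524696350097656)
scene0 ~30 [489. 319.] 769 0.0168 ((870.7227783203125, 63.70246124267578), (262.6991882324219, 150.54507446289062), 88.9587631225586)
scene0 ~30 [295. 289.] 223 0.0237 ((578.4765014648438, -188.87863159179688), (90.81793975830078, 47.31158447265625), 67.80716705322266)
scene0 ~30 [402. 285.] 126 0.0249 ((710.809326171875, -21.34709930419922), (41.69097900390625, 20.479440689086914), 27.065622329711914)
scene0 shaker? [407. 266.] 354 [ 0.708 -0.017  0.079]
```

View pics/crop1.png

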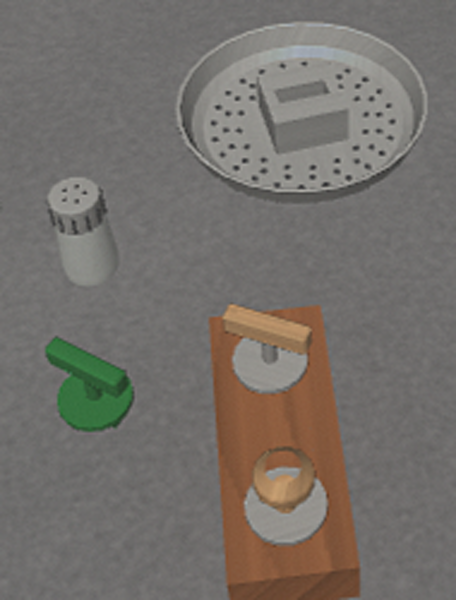

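The crop shows the maple T-handle in the upper well at crop (268,325), the round-knob stamp at (285,475), the green T at (92,365), and the steel pan with its slot at (303,92). The choice is confirmed. Next I'll refine the slot and the bar.

```bash
cat >> h.py <<'E'
def slot(s,verbose=True):
    P=cloud(s);img=s["img"];hsv=cv2.cvtColor(img,cv2.COLOR_RGB2HSV);sat=hsv[...,1];z=P[...,2]
    near=np.hypot(P[...,0]-.557,P[...,1]+.181)<.06
    m=((z>.0355)&(z<.05)&near&(sat<60)).astype(np.uint8)
    k,L,st,ce=cv2.connectedComponentsWithStats(m);i=1+np.argmax(st[1:,4]);m=(L==i).astype(np.uint8)
    cs,_=cv2.findContours(m,cv2.RETR_CCOMP,cv2.CHAIN_APPROX_NONE)
    f=np.zeros_like(m);o=max(cs,key=cv2.contourArea);cv2.drawContours(f,[o],-1,1,-1)
    hole=cv2.morphologyEx(((f==1)&(m==0)).astype(np.uint8),cv2.MORPH_OPEN,np.ones((2,2),np.uint8))
    out=[]
    for nm,mm in (("boss",f),("slot",hole)):
        v,u=np.nonzero(mm);w=onplane(s,np.c_[u,v],.04)[:,:2]*1000
        r=cv2.minAreaRect(w.astype(np.float32));C=np.cov(w.T);e=np.linalg.eigh(C)[1][:,1]
        print(nm,len(w),"mean",w.mean(0).round(1),"rect",np.round(r[0],1),np.round(r[1],1),round(r[2],1),"pca",np.degrees(np.arctan2(e[1],e[0])).round(1)%180)
def bar(s,c0=(.547,.0965),zt=.088):
    P=cloud(s);hsv=cv2.cvtColor(s["img"],cv2.COLOR_RGB2HSV);z=P[...,2]
    m=(hsv[...,0]<25)&(hsv[...,1]>60)&(abs(z-zt)<.005)&(np.hypot(P[...,0]-c0[0],P[...,1]-c0[1])<.05)
    v,u=np.nonzero(m);w=onplane(s,np.c_[u,v],zt)[:,:2]*1000
    r=cv2.minAreaRect(w.astype(np.float32));e=np.linalg.eigh(np.cov(w.T))[1][:,1]
    print("bar",len(w),"pix",u.mean().round(),v.mean().round(),"mean",w.mean(0).round(1),"z",np.median(z[m]).round(4),"rect",np.round(r[0],1),np.round(r[1],1),"pca",np.degrees(np.arctan2(e[1],e[0])).round(1)%180)
E
python3 - <<'E'
from h import *
for n in ["side0","scene0"]:
    s=np.load(n+".npz");print(n);slot(s);bar(s)
E
```

```text
side0
boss 703 mean [ 555.8 -177.4] rect [ 555.3 -176.4] [64.7 70. ] 21.7 pca 115.5
slot 102 mean [ 553.8 -175.7] rect [ 553.7 -176.2] [42.3 15.2] 21.3 pca 22.900000000000006
bar 280 pix 271.0 304.0 mean [545.2  99.6] z 0.0862 rect [545.4  99.9] [16.1 59.2] pca 165.0
scene0
boss 831 mean [ 560.1 -182.8] rect [ 560.  -182.7] [65.6 66.6] 22.4 pca 115.0
slot 131 mean [ 563.2 -182.8] rect [ 562.5 -182.6] [42.6 16.4] 23.1 pca 22.900000000000006
bar 117 pix 387.0 194.0 mean [550.3  93.4] z 0.0861 rect [549.4  93. ] [15.7 58.9] pca 164.5
```

Call:
{"op": "jog_arm", "data": {
  "series": [
    [-40,2,40,0,0.1,0,-1],
    [-80,4,80,0,0.2,0,-1],
    [-120,6,123,0,0.3,0,-1],
    [-160,8,164,0,0.4,0,-1],
    [-200,10,206,0,0.5,0,-1],
    [-240,10,247,0,0.6,0,-1],
    [-280,10,288,0,0.62,0,-1],
    [-320,10,329,0,0.62,0,-1],
    [-360,10,370,0,0.62,0,-1],
    [-400,10,411,0,0.62,0,-1],
    [-440,10,452,0,0.62,0,-1],
    [-480,10,493,0,0.62,0,-1],
    [-510,10,524,0,0.62,0,-1],
    [-525,10,540,0,0.62,0,-1],
    [-533,10,548,0,0.62,0,-1],
    [-533,10,548,0,0.62,0,-1],
    [-533,10,548,0,0.62,0,-1]
  ]
}}

```text
time: 2.28
position: [0.5468, 0.0951, 0.2124]
tool_rot: [-0.425, 0.565, -0.565, 0.425]
ft_force: [0.0, -0.2, 0.1]
grip_width: 0.0869
```

```bash
python3 - <<'E'
from rig import *
from h import *
c=camera("wrist");cv2.imwrite("pics/w1.png",c["img"][:,:,::-1]);np.savez("w1.npz",**c)
bar(c)
print(get_obs()["position"])
K,R,t=cam(c);p=get_obs()["position"]
for z in (.06,.088,.2): 
    q=K@(R@np.array([.547,.0965,z])+t);print(z,q[:2]/q[2])
E
```

```text
bar 1503 pix 318.0 236.0 mean [549.8  98.2] z 0.0878 rect [548.9  98.6] [13.6 59.3] pca 164.9
[0.54687808 0.09496134 0.2124812 ]
0.06 [321.03322034 231.71960679]
0.088 [321.09578222 239.68163419]
0.2 [321.52924519 294.84691692]
```

View pics/w1.png

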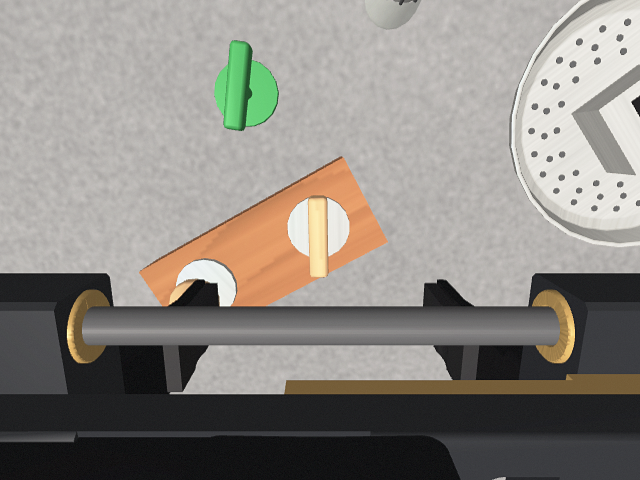

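The wrist view shows the maple bar at (318,236), between the jaws and parallel to them. The stamp at (205,285) is clear of the left finger. Going down and gripping.

Call:
{"op": "jog_arm", "data": {
  "series": [
    [-2,30,0,0,-0.015,0,-1],
    [-2.5,65,0,0,-0.015,0,-1],
    [-2.5,100,0,0,-0.015,0,-1],
    [-2.5,130,0,0,-0.015,0,-1],
    [-2.5,146,0,0,-0.015,0,-1],
    [-2.5,152,0,0,-0.015,0,-1],
    [-2.5,152,0,0,-0.015,0,-1],
    [-2.5,152,0,0,-0.015,0,1],
    [-2.5,152,0,0,-0.015,0,1],
    [-2.5,152,0,0,-0.015,0,1],
    [-2.5,152,0,0,-0.015,0,1],
    [-2.5,152,0,0,-0.015,0,1],
    [-2.5,152,0,0,-0.015,0,1],
    [-2.5,152,0,0,-0.015,0,1]
  ],
  "grip_force": 25
}}

```text
time: 4.08
position: [0.548, 0.0983, 0.0605]
tool_rot: [-0.43, 0.562, -0.562, 0.429]
ft_force: [0.8, 1.0, -0.1]
grip_width: 0.0253
```

Call:
{"op": "jog_arm", "data": {
  "series": [
    [0,0,0,0,0,0,1],
    [0,0,0,0,0,0,1],
    [0,0,0,0,0,0,1]
  ]
}}

```text
time: 4.45
position: [0.5479, 0.0982, 0.0605]
tool_rot: [-0.43, 0.562, -0.562, 0.429]
ft_force: [0.4, -0.6, -0.5]
grip_width: 0.0139
```

Call:
{"op": "jog_arm", "data": {
  "series": [
    [0,-10,0,0,0,0,1],
    [0,-40,0,0,0,0,1],
    [0,-75,0,0,0,0,1],
    [0,-95,0,0,0,0,1],
    [0,-100,0,0,0,0,1],
    [0,-100,0,0,0,0,1]
  ]
}}

```text
time: 5.2
position: [0.5477, 0.0984, 0.1606]
tool_rot: [-0.43, 0.562, -0.562, 0.43]
ft_force: [-0.5, -0.3, -1.2]
grip_width: 0.0138
```

```bash
python3 - <<'E'
from rig import *
from h import *
o=get_obs();M=Rn.from_quat(o["tool_rot"]).as_matrix();print(o["position"],M.round(4),o["grip_width"],o["ft_force"])
s=camera("side");cv2.imwrite("pics/s2.png",s["img"][:,:,::-1]);np.savez("s2.npz",**s)
d=np.array([558.3,-179.3])-o["position"][:2]*1000
print(d, "tool shift",(M.T@np.array([d[0],d[1],0])).round(1),"yawx",np.degrees(np.arctan2(M[1,0],M[0,0])))
E
```

```text
[0.54773964 0.09843656 0.16055242] [[-2.621e-01 -1.000e-04  9.651e-01]
 [-9.651e-01  1.000e-04 -2.621e-01]
 [-1.000e-04 -1.000e+00 -2.000e-04]] 0.013794389336059122 [-0.54532905 -0.29831955 -1.20856676]
[  10.56035971 -277.73656239] tool shift [265.3  -0.   83. ] yawx -105.19219490183262
```

View pics/s2.png

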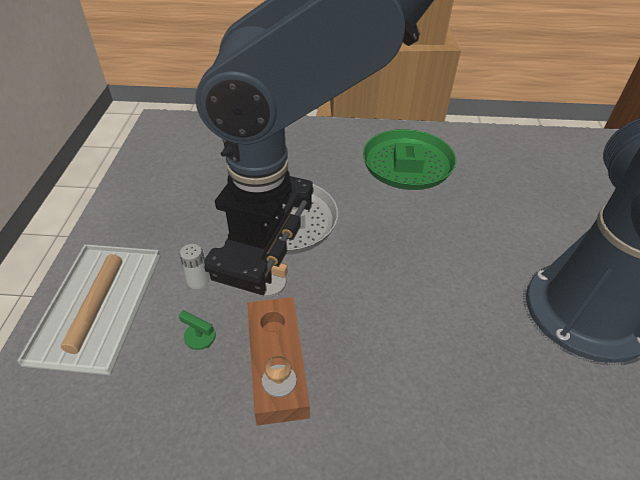

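The side view shows the handle held in the jaws at (278,275), its well empty at (272,320), and the stamp still in place at (278,372). Next I'll carry it to a view pose 40 mm short of the slot, turning by 38° on the way.

Call:
{"op": "jog_arm", "data": {
  "series": [
    [15,0,3,0,-0.06,0,1],
    [45,0,8,0,-0.16,0,1],
    [80,0,14,0,-0.26,0,1],
    [115,0,20,0,-0.36,0,1],
    [150,0,26,0,-0.46,0,1],
    [185,0,33,0,-0.56,0,1],
    [220,0,39,0,-0.64,0,1],
    [250,0,44,0,-0.663,0,1],
    [275,0,49,0,-0.663,0,1],
    [287,0,51,0,-0.663,0,1],
    [290,0,51,0,-0.663,0,1],
    [290,0,51,0,-0.663,0,1],
    [290,0,51,0,-0.663,0,1]
  ]
}}

```text
time: 6.88
position: [0.5212, -0.1938, 0.1605]
tool_rot: [-0.589, 0.391, -0.391, 0.589]
ft_force: [0.0, 0.0, -1.9]
grip_width: 0.0139
```

```bash
python3 - <<'E'
from rig import *
from h import *
o=get_obs();M=Rn.from_quat(o["tool_rot"]).as_matrix();print(o["position"],"yaw",np.degrees(np.arctan2(M[1,0],M[0,0])))
c=camera("wrist");cv2.imwrite("pics/w3.png",c["img"][:,:,::-1]);np.savez("w3.npz",**c)
slot(c)
E
```

```text
[ 0.52117042 -0.19380186  0.16046477] yaw -67.14250228722658
boss 8660 mean [ 559.6 -179. ] rect [ 558.8 -179.4] [64. 64.] 21.8 pca 84.7
slot 1609 mean [ 559.3 -179.9] rect [ 558.8 -180.1] [43.3 17.6] 21.6 pca 22.400000000000006
```

View pics/w3.png

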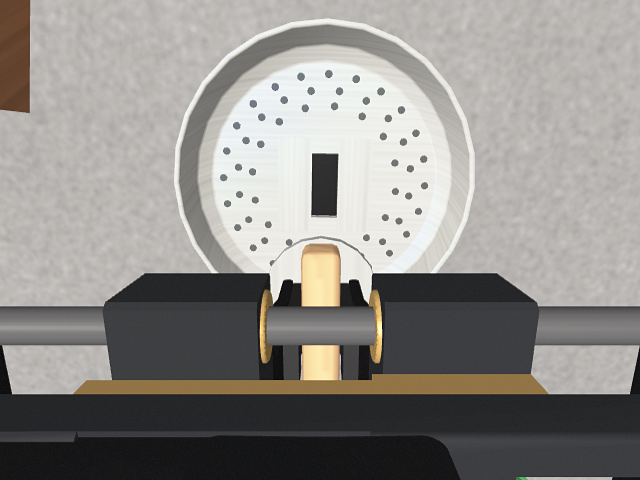

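The wrist view shows the slot at (325,185), parallel to the held bar at (320,300), and the collar front edge at (320,238). Next I'll check the bar and collar offset along the jaws.

```bash
python3 - <<'E'
from h import *
c=np.load("w3.npz");p=np.array([.52117,-.1938]);y=np.radians(-67.14);x=np.array([np.cos(y),np.sin(y)]);zz=np.array([-x[1],x[0]])
hsv=cv2.cvtColor(c["img"],cv2.COLOR_RGB2HSV);P=cloud(c)
print("col320 depth z rows 232..260",[(r,P[r,320,2].round(4)) for r in range(232,262,3)])
for nm,uv,z in (("bar front",(320,245),.1885),("bar left",(302,270),.1885),("bar right",(340,270),.1885),("collar front",(320,238),.1465)):
    w=onplane(c,uv,z)[0,:2]-p;print(nm,"x",(w@x*1000).round(1),"z",(w@zz*1000).round(1))
m=(abs(P[...,2]-.1465)<.003);v,u=np.nonzero(m);w=(P[m][:,:2]-p);print(len(w),"collar x range",(w@x).min(),(w@x).max(),"z max",(w@zz).max())
d=np.array([.5588,-.1798])-p;print("slot tool",(d@x*1000).round(1),(d@zz*1000).round(1))
E
```

```text
col320 depth z rows 232..260 [(232, np.float64(0.0041)), (235, np.float64(0.0036)), (238, np.float64(0.1457)), (241, np.float64(0.1463)), (244, np.float64(0.1744)), (247, np.float64(0.1797)), (250, np.float64(0.1839)), (253, np.float64(0.1859)), (256, np.float64(0.1875)), (259, np.float64(0.1888))]
bar front x -1.3 z 34.2
bar left x -7.6 z 25.3
bar right x 5.6 z 25.3
collar front x -1.4 z 27.1
2469 collar x range -0.024721604111953753 0.02226610014752074 z max 0.027383134365888736
slot tool 1.7 40.1
```

Handle centre is about (-1.1, +1.3) mm off the TCP in tool x/z, so the shift is x 2.8, z 39. Going over the slot and part-way down.

Call:
{"op": "jog_arm", "data": {
  "series": [
    [1,0,12,0,0.01,0,1],
    [2,0,28,0,0.01,0,1],
    [2.8,5,37,0,0.01,0,1],
    [2.8,20,39,0,0.01,0,1],
    [2.8,40,39,0,0.01,0,1],
    [2.8,60,39,0,0.01,0,1],
    [2.8,70,39,0,0.01,0,1],
    [2.8,74,39,0,0.01,0,1],
    [2.8,74,39,0,0.01,0,1],
    [2.8,74,39,0,0.01,0,1]
  ]
}}

```text
time: 8.18
position: [0.5588, -0.1826, 0.0872]
tool_rot: [-0.587, 0.394, -0.395, 0.587]
ft_force: [0.2, 0.5, -1.4]
grip_width: 0.0138
```

```bash
python3 - <<'E'
from rig import *
from h import *
o=get_obs();print(o["position"],o["ft_force"])
for n in("side","scene"):
    s=camera(n);np.savez(n+"4.npz",**s)
    u,v=(286,205) if n=="side" else (294,275)
    cv2.imwrite(f"pics/{n}4.png",cv2.resize(s["img"][v-60:v+60,u-75:u+75,::-1],None,fx=4,fy=4,interpolation=cv2.INTER_CUBIC))
a=np.hstack([cv2.imread("pics/side4.png"),cv2.imread("pics/scene4.png")]);cv2.imwrite("pics/b4.png",cv2.resize(a,(800,320)))
E
```

```text
[ 0.55879357 -0.18262329  0.08722418] [ 0.23419108  0.51591433 -1.43323912]
```

View pics/b4.png

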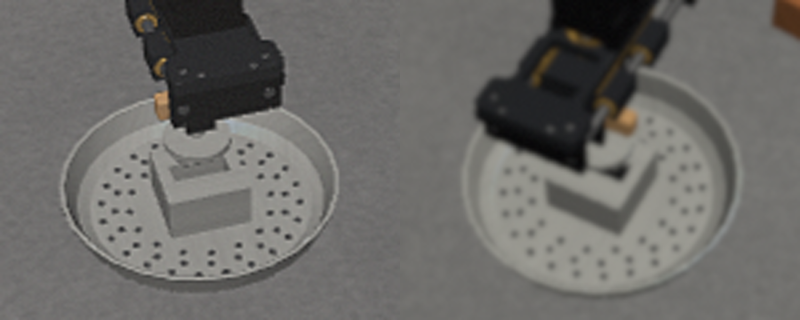

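The side and scene crops show the collar hovering over the boss, with the slot under it (crop (198,165)). Lowering now, 24 mm to about 3 mm above home.

Call:
{"op": "jog_arm", "data": {
  "series": [
    [-1,4,0,0,0,0,1],
    [-1,8,0,0,0,0,1],
    [-1,12,0,0,0,0,1],
    [-1,16,0,0,0,0,1],
    [-1,20,0,0,0,0,1],
    [-1,24,0,0,0,0,1],
    [-1,24,0,0,0,0,1],
    [-1,24,0,0,0,0,1]
  ]
}}

```text
time: 9.28
position: [0.558, -0.1815, 0.0626]
tool_rot: [-0.587, 0.394, -0.394, 0.587]
ft_force: [-0.4, -0.5, -1.9]
grip_width: 0.014
```

Force is about zero at 2 mm above home, so the foot is through. Quarter turn next (yaw +90° is -1.57 about tool y).

Call:
{"op": "jog_arm", "data": {
  "series": [
    [0,0,0,0,-0.08,0,1],
    [0,0,0,0,-0.22,0,1],
    [0,0,0,0,-0.38,0,1],
    [0,0,0,0,-0.54,0,1],
    [0,0,0,0,-0.7,0,1],
    [0,0,0,0,-0.86,0,1],
    [0,0,0,0,-1.02,0,1],
    [0,0,0,0,-1.18,0,1],
    [0,0,0,0,-1.34,0,1],
    [0,0,0,0,-1.48,0,1],
    [0,0,0,0,-1.55,0,1],
    [0,0,0,0,-1.57,0,1],
    [0,0,0,0,-1.57,0,1],
    [0,0,0,0,-1.57,0,1],
    [0,1.5,0,0,-1.57,0,1],
    [0,1.5,0,0,-1.57,0,1]
  ]
}}

```text
time: 11.28
position: [0.5578, -0.1814, 0.0609]
tool_rot: [-0.694, -0.136, 0.136, 0.694]
ft_force: [-0.1, 0.2, -1.4]
grip_width: 0.0139
```

```bash
python3 - <<'E'
from rig import *
from h import *
o=get_obs();M=Rn.from_quat(o["tool_rot"]).as_matrix();print(o["position"],o["ft_force"],o["moment"],"yaw",np.degrees(np.arctan2(M[1,0],M[0,0])))
for n in("side","scene"):
    s=camera(n)
    u,v=(286,205) if n=="side" else (294,275)
    cv2.imwrite(f"pics/{n}5.png",cv2.resize(s["img"][v-60:v+60,u-75:u+75,::-1],None,fx=4,fy=4,interpolation=cv2.INTER_CUBIC))
a=np.hstack([cv2.imread("pics/side5.png"),cv2.imread("pics/scene5.png")]);cv2.imwrite("pics/b5.png",cv2.resize(a,(800,320)))
E
```

```text
[ 0.55778415 -0.18136159  0.06087056] [-0.12823175  0.24376655 -1.41482457] [-0.00250552 -0.09610027  0.00583491] yaw 22.162434739736835
```

View pics/b5.png

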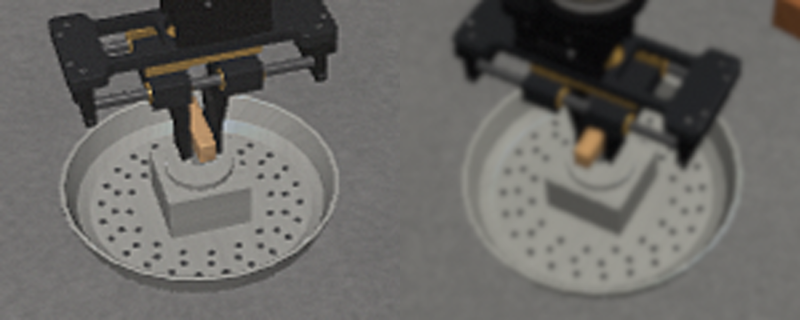

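The crops show the collar resting on the boss (side crop (198,165)), the bar turned crosswise, and the pan unmoved. Releasing and rising straight up.

Call:
{"op": "jog_arm", "data": {
  "series": [
    [0,0,0,0,0,0,-0.3],
    [0,0,0,0,0,0,-0.3],
    [0,0,0,0,0,0,-0.3],
    [0,0,0,0,0,0,-0.3],
    [0,0,0,0,0,0,-0.3],
    [0,0,0,0,0,0,-0.3],
    [0,-10,0,0,0,0,-0.3],
    [0,-40,0,0,0,0,-0.3],
    [0,-80,0,0,0,0,-0.3],
    [0,-120,0,0,0,0,-0.3],
    [0,-140,0,0,0,0,-0.3],
    [0,-140,0,0,0,0,-0.3],
    [0,-140,0,0,0,0,-0.3]
  ]
}}

```text
time: 13.0
position: [0.5572, -0.1811, 0.2004]
tool_rot: [-0.694, -0.136, 0.136, 0.694]
ft_force: [-0.2, 0.6, -0.2]
grip_width: 0.0564
```

```bash
python3 - <<'E'
from rig import *
from h import *
o=get_obs();print(o["time"],o["position"],o["grip_width"],o["ft_force"])
c=camera("wrist");cv2.imwrite("pics/w6.png",c["img"][:,:,::-1]);bar(c,(.5588,-.18))
s=camera("side");cv2.imwrite("pics/s6.png",s["img"][:,:,::-1]);bar(s,(.5588,-.18));bar(camera("scene"),(.5588,-.18))
P=cloud(c);z=P[...,2];m=(abs(z-.046)<.003)&(np.hypot(P[...,0]-.5588,P[...,1]+.18)<.03);print("collar z",np.median(z[m]),m.sum(),"spread",np.percentile(z[m],[5,95]))
E
```

```text
13.0 [ 0.55724448 -0.18105953  0.20043012] 0.05636172100533829 [-0.23568197  0.57014764 -0.18382815]
bar 1624 pix 321.0 241.0 mean [ 558.4 -178.3] z 0.0879 rect [ 558.8 -178.8] [13.4 59.3] pca 111.8
bar 138 pix 284.0 191.0 mean [ 556.2 -176.5] z 0.0861 rect [ 556.5 -177. ] [13.3 61.9] pca 111.7
bar 168 pix 293.0 263.0 mean [ 561.4 -184.5] z 0.086 rect [ 561.7 -184.1] [14.1 61.3] pca 112.6
collar z 0.04616080454415769 1959 spread [0.04499251 0.04733201]
```

View pics/w6.png

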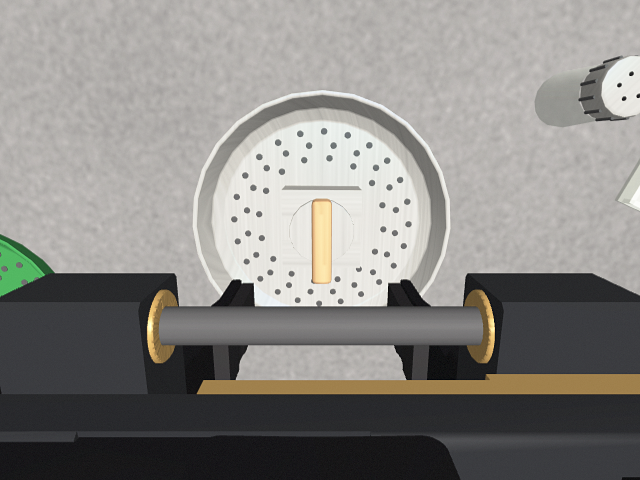

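View pics/s6.png

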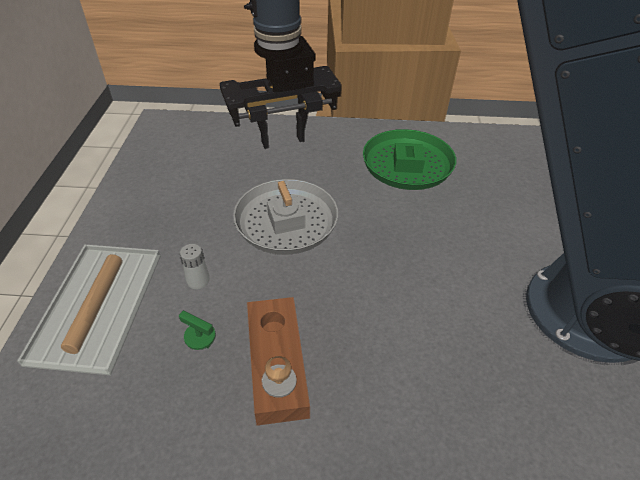

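The wrist view shows the bar at (321,241), upright and centred on the boss at 112° against the slot's 22°. The collar top is at 46 mm and the gripper is clear. The side view shows the stamp (278,372), shaker (194,265) and pan (287,216) where they were.

```bash
python3 -c "
from rig import *
print(hand_in())"
```

```text
the job is handed in; nothing more can be done
None
```

I took the maple T-handle out of the stand, lowered its foot through the steel insert's slot, turned it 90° and let go. I handed the job in at about 13 s of the 42 s allowed; no verdict is reported.

- **Handle:** the last wrist view puts the T-bar at about 112° and the slot at about 22°, so it is crosswise. The collar top is at 46 mm, which means it is resting on the boss. The bar centre is within about 2 mm of the slot centre.
- **Surroundings:** the stamp, salt shaker and insert look unmoved in the side view. The gripper is about 140 mm above where it let go, with no contact force.
- **Disagreement:** the side and scene cameras differ by 5–8 mm on the bar centre, in opposite directions about the wrist reading. Their average agrees with the wrist view, and I used the wrist view for the final alignment.

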